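Feed one tube cap and slide it to the pick-up end

ROBOT

A 6-joint arm with a two-finger parallel gripper is mounted at the origin on the work surface. World frame = base frame: x ahead of the robot, y to its left, z up, the work surface at z = 0. Lengths are in m, angles in rad, forces in N, time in s.
With the tool pointing down it reaches from about 0.3 to 0.775 m from the base axis. Payload 14.6 kg.
Tool frame: the origin (TCP) lies at the very end of the fingers, on their centre line; the grasp point (between the pads) lies 19 mm behind it; z points along the fingers, y is the direction in which the jaws open and shut (so a half turn about z gives the same grasp; the last joint's range is limited). The gripper opens to 94 mm and grips with 3 to 60 N. Pads are 16 mm wide; open, the fingers measure 119 mm over their backs; the gripper's body (75 mm by 177 mm) begins 78 mm behind the grasp point.
Start: joints at [1.147, 0.3, 1.521, -0, 1.321, -0.067], TCP at [0.192, 0.515, 0.205] pointing down, gripper open.
Joint ranges: [-3.03, 3.03], [-0.79, 2.21], [0.23, 2.52], [-1.04, 4.18], [0, 3.07], [-2.55, 2.55]. Speed limits (rad/s): [2.22, 2.22, 2.57, 3.14, 3.14, 3.14].

INTERFACE

Orientations are given as a rotation vector (axis times angle).
In Python, from cell import sense, capture, sign_off, find_in, masks_of gives the robot as it stands.
- The arm moves only by the tool carry_out, never from a script. Its argument "commands" is one flat list of numbers, 5 for each row, row after row: the shift along the tool's x, y, z in mm, then the turn about the tool's z in rad, then the gripper's target within -1 to 1 (shut at 1, half-way at 0, fully open at -1). In form: [tx, ty, tz, turn, claw, tx, ty, tz, turn, claw, ...]. A call has 1 to 12 rows; each row shifts and turns the commanded pose from where the row before left it, along the tool's axes as they then stand; what a row does not reach is not made up. A row lasts 1/10 s, in which the tool goes at most 50 mm and 8.59 degrees, less where a joint would pass 70% of its speed; a pose out of reach is approached as far as the arm can. A call is refused whole if a number of a shift passes 50 or a number of a turn 0.15, either way. A call with a gripper value outside its range is refused whole. The fingers move at their own pace and stop on an object; "grip_force" is the grip in N (left out, the last holds). Time passes only in rows, so rows that do not move let the fingers close. It gives the time, the measured TCP pose, the force and the opening at its end, in the units of the state.
- sense(): the state, without advancing time (a new reading comes with each control period).
- capture(name): name is "side" or "top" or "wrist"; returns a dict with "color" (384x512x3 uint8, red, green, blue), "intrinsics" (3x3 intrinsics, pixels), "rvec" (rotation vector, rad) and "tvec" (3), from world to camera coordinates, as OpenCV has them; the wrist camera has in their place "mount" (4x4, takes a point from camera to tool coordinates, whose origin is the TCP and whose axes are the flange's). Camera axes: x right, y down, z forward; pixel columns grow to the right and rows downward; lengths in m; the calibration is good to about 2 mm. A picture is of the moment at which its call begins: read the wrist's pose just before it. There is no depth.
- sign_off(): hands the job in, once; it reports no verdict.
Trained networks look in a picture, given as the dict that the camera call returned (one of the last four; its "shot" number tells which), for a name from the list of things; names that differ only in an ending like _2 or _b are one class to them, and where a whole thing is asked for, a point or a joint stands for the part that bears it (a point fixed in the world has none). Each returns a list of dicts, best first, with "confidence" (0 to 1); they miss things now and then, are a little off and sometimes report something else, mostly with a low value. They report only what shows in the picture. A call takes as long as a camera call.
- find_in(picture, target): "rect" ([left, top, width, height] in pixels, round what is visible of it).
- masks_of(picture, target): "region" (384x512 bool, what is visible of it) and "rect" ([left, top, width, height] in pixels, round what is visible of it).
The state is a dict: "t": time; "q": joint angles; "joint_velocities": joint speeds; "effort": joint torques, N m; "position": TCP position; "tcp_rot": TCP orientation; "force": force on the tool from outside, world axes, zero at the start; "wrist_torque": the same for the moment, N m; "gripper_width": finger opening in m.
Only numpy, scipy, OpenCV 4.12 (cv2) and the standard library are available. Lean on these libraries where they do the work, as an engineer would, in place of code of your own. Each camera call takes 0.05 s, during which the arm holds its last target.

TASK

Press the plunger of the cap feeder all the way down once so that it puts out a single cap, and let the plunger come back up. Then nudge that cap sideways along the feeder's lane with a fingertip until it lies flat against the stop at the end of the lane, ready to be picked up; do not pick the cap up yourself, let no second cap out, and leave the tubes, the bottle and the pen where they are.

Things in the scene. Friction and masses are not known exactly. Their poses are not given: they have to be found in the camera images.
- feeder: Cap feeder screwed to the bench. Origin: underside of its 12 mm base, under the axis of the clear magazine (46 x 46 mm, top at z 74 mm). +x: cream drive housing (76 x 54 mm, x 25 to 101, top z 64) with the plunger on top. -x: outlet and lane. The lane runs along y at x = -59 mm; a cap is pushed along +y. Base and housing lie within y -34 to 34, the lane goes on to y 120.
- plunger (a joint): Plunger: 0 m = up (rest), 0.030 m = fully down. A spring returns it (about 3 N at the top, 6 N at the bottom, damped, up again in about 1 s). It drives a flat shuttle under the magazine forward by 63 mm, pushing the lowest cap through the outlet into the lane; when let up, the next cap drops. Each full stroke puts out one cap.
- plunger_top (a point): Centre of the top of the plunger's black mushroom knob (30 mm diameter, 12.5 mm thick); moves with it. At rest 115.5 mm above the bench, at feeder x +63, y 0 mm. Pressed straight down.
- lane_outlet (a point): Point on the lane floor in front of the outlet (feeder x -59, y 0, z 12 mm): a cap put out by a full stroke lies with its centre within about 8 mm of it. The lane floor begins at y = -34 mm, where the lane is open: no rim or stop on that side, so a finger can come down behind the cap there.
- lane_end (a point): Where the centre of a cap's underside lies when it touches the end stop (feeder x -59, y 95, z 12 mm). Stop: 9 mm high, face at y 113.5. Lane rims are 5 mm high and 44 mm apart: outer at x -81 to -85 all along, inner at x -33 to -37 from y 50 on, with a slanting lead-in before it from the magazine's corner.
- cap1: The lowest cap in the magazine, the one to be put out: ribbed blue screw cap of a 50 ml tube, closed top up, 36 mm diameter, 13 mm high, about 12 g. Origin at the centre of its underside, z up.
- cap2: Second cap in the magazine, same as cap1, lies on it at the start.
- cap3: Third cap in the magazine, same as cap1.
- cap4: Top cap in the magazine, same as cap1.
- open_tube: Self-standing 50 ml tube without a cap, 30 mm diameter, 114 mm high, standing near the feeder. Bystander. Origin at the centre of its foot.
- capped_tube: Self-standing 50 ml tube with a cap on, 36 mm across the cap, 116 mm high. Bystander. Origin at the centre of its foot.
- reagent_bottle: Brown glass bottle, 60 mm diameter, 125 mm high. Bystander. Origin at the centre of its underside.
- marker: White marker pen with black cap, lying flat on the bench, 128 mm long (along its y), 17 mm wide and 19 mm high with the clip. Bystander. Origin at the middle of its underside.

How it is judged:
On the way, in this order (a step that is already met when the one before it is completed fails the run):
1. the plunger is pressed down and the lowest cap is out in the lane in front of the outlet (value of joint plunger above 0.026 m and x of cap1 in the frame of feeder below -0.047 m and y of cap1 in the frame of feeder below 0.03 m), for 0.05 s.
2. the plunger is let back up, with the cap still in the lane (value of joint plunger below 0.003 m and x of cap1 in the frame of feeder below -0.047 m and y of cap1 in the frame of feeder below 0.07 m), for 0.1 s.
At the end, for the whole second after the job is handed in: The first cap lies flat and still on the lane, within 6 mm of touching the end stop; the plunger is up again (within 3 mm); the other three caps are still in the magazine, the second now on its floor (distance between cap1 and lane_end below 0.009 m and y of cap1 in the frame of feeder above 0.089 m and angle between cap1's own z axis and vertical below 0.08 rad and linear speed of cap1 below 0.01 m/s and value of joint plunger below 0.003 m and z of cap2 in the frame of feeder below 0.016 m and horizontal distance between each of cap2, cap3, cap4 and feeder below 0.007 m).
It fails at once if the first cap is lifted or carried: more than 8 mm off the lane floor (z of cap1 in the frame of feeder above 0.02 m).
It fails at once if the first cap is tipped up (angle between cap1's own z axis and vertical above 0.5 rad).
It fails at once if a second cap leaves the magazine (x of cap2 in the frame of feeder below -0.012 m or horizontal distance between any of cap2, cap3, cap4 and feeder above 0.02 m or z of cap2 in the frame of feeder above 0.035 m or z of cap3 in the frame of feeder above 0.048 m or z of cap4 in the frame of feeder above 0.061 m).
It fails at once if a bystander is moved more than 20 mm or tipped (distance of any of open_tube, capped_tube, reagent_bottle, marker from where it was at the start of the episode above 0.02 m or angle between any of open_tube, capped_tube, reagent_bottle's own z axis and vertical above 0.3 rad).
It also fails if it takes over 48 s, if anything falls off the work surface, if the arm or the gripper's body presses on something with over 40 N, if the wrist force passes 120 N, or if a joint passes its speed limit or range.

## Working session

There is one attempt and no reset: what is moved stays moved. The work goes in short steps, Python scripts to look and compute and a tool call to move; the robot and the scene stay as the last step left them, time stands still between calls to the robot, and variables do not carry over. Pictures are saved under pics/ and viewed, and the job is handed in when it is done.

Besides the shell and the picture viewer there is one more tool, called by a JSON object that holds its "api" and its "payload", one argument or row to a line. carry_out: Moves the arm, as the interface text tells. Its arguments: {"type":"object","properties":{"commands":{"type":"array"},"grip_force":{"type":"number"}},"required":["commands"]}

```bash
mkdir -p pics; ls; cat > h.py <<'E'
import numpy as np, cv2, pickle
from cell import sense, capture, sign_off, find_in, masks_of
def save(p,n): cv2.imwrite('pics/'+n+'.png', p['color'][:,:,::-1])
def P(p):
    R=cv2.Rodrigues(np.array(p['rvec'],float))[0]; t=np.array(p['tvec'],float).reshape(3); return np.array(p['intrinsics'],float),R,t
def proj(p,X):
    K,R,t=P(p); return cv2.projectPoints(np.array(X,float).reshape(-1,3),cv2.Rodrigues(R)[0],t,K,None)[0].reshape(-1,2)
def back(p,uv,z):
    K,R,t=P(p); d=R.T@np.linalg.inv(K)@np.array([uv[0],uv[1],1.]); c=-R.T@t; return c+d*(z-c[2])/d[2]
E
python3 - <<'E'
from h import *
s=sense(); print(s['t'],s['position'],s['tcp_rot'],s['force'],s['gripper_width'])
for n in ['top','side']:
    p=capture(n); save(p,n+'0'); pickle.dump({k:p[k] for k in p},open(n+'0.pkl','wb'))
    K,R,t=P(p); print(n,(-R.T@t).round(3), R[2].round(3), K[0,0])
    for o in ['feeder','plunger','plunger_top','cap1','open_tube','capped_tube','reagent_bottle','marker']:
        print(o,[(r['rect'],round(r['confidence'],2)) for r in find_in(p,o)[:4]])
E
```

```text
pics
0.0 [0.19198113 0.51512413 0.20488428] [-5.57429238e-01 -3.09142681e+00  1.78651955e-03] [-0.5220837   0.39561361  0.77442006] 0.09398813871833202
top [0.387 0.032 0.92 ] [ 0.212 -0.009 -0.977] 348.34839667404503
feeder [([199.6, 178.1, 57.4, 89.4], 0.7)]
plunger [([217.6, 239.3, 12.3, 12.5], 0.67)]
plunger_top [([215.5, 236.7, 13.4, 14.1], 0.67), ([186.2, 153.2, 45.4, 12.7], 0.45)]
cap1 [([207.4, 212.2, 14.7, 14.8], 0.53)]
open_tube [([271.7, 251.7, 13.8, 13.1], 0.57)]
capped_tube [([277.2, 203.2, 14.6, 20.7], 0.58)]
reagent_bottle [([167.0, 263.7, 32.9, 28.0], 0.97)]
marker [([184.4, 156.9, 45.5, 10.5], 0.64)]
side [0.25  0.475 0.634] [ 0.409 -0.572 -0.711] 420.0767789242566
feeder [([196.9, 199.6, 111.9, 97.1], 0.64), ([138.4, 205.6, 54.2, 43.1], 0.27)]
plunger [([279.9, 222.3, 16.4, 28.0], 0.56)]
plunger_top [([277.0, 227.1, 19.4, 23.9], 0.89)]
cap1 [([237.3, 232.6, 25.1, 18.6], 0.55)]
open_tube [([327.2, 188.9, 27.2, 57.1], 0.8), ([276.4, 228.3, 21.4, 23.3], 0.63)]
capped_tube [([284.1, 156.4, 15.6, 55.0], 0.79)]
reagent_bottle [([264.8, 296.5, 46.2, 63.8], 0.65)]
marker [([138.3, 207.3, 54.8, 45.3], 0.6)]
```

```bash
python3 - <<'E'
import cv2
for n,(x,y,w,h) in {'top':(140,130,180,180),'side':(120,130,260,240)}.items():
    im=cv2.imread(f'pics/{n}0.png'); k=3.3 if n=='top' else 2.5; c=cv2.resize(im[y:y+h,x:x+w],None,fx=k,fy=k,interpolation=cv2.INTER_CUBIC); cv2.imwrite(f'pics/{n}0c.png',c)
E
```

```text
(no output)
```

View pics/top0c.png

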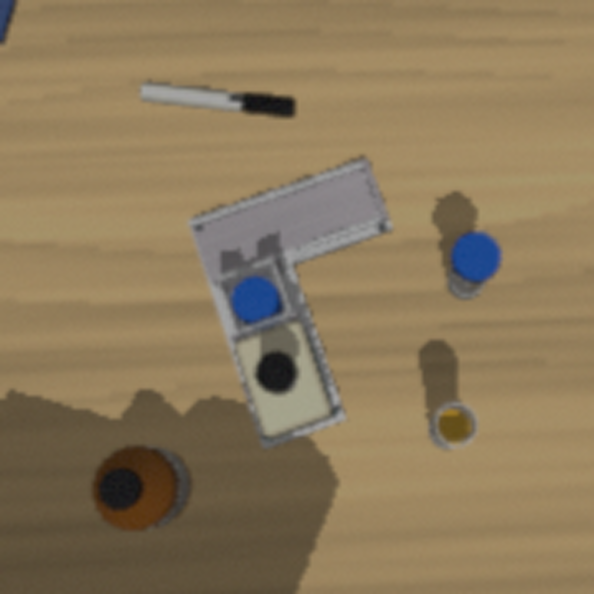

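View pics/side0c.png

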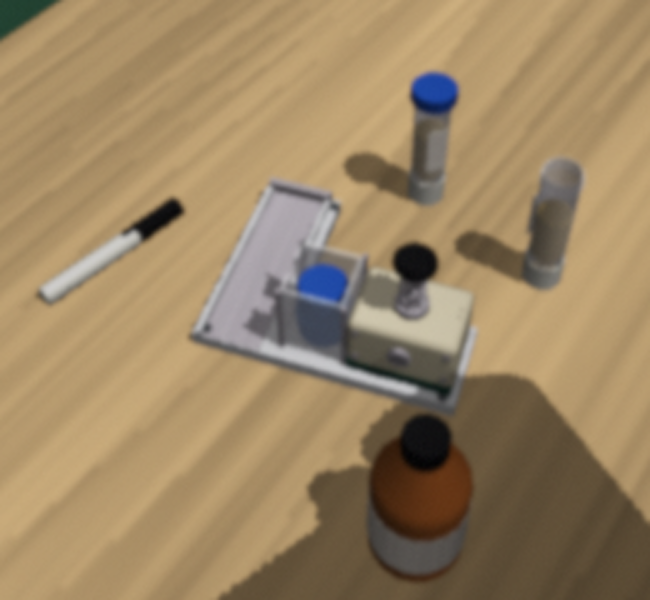

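View pics/top0.png

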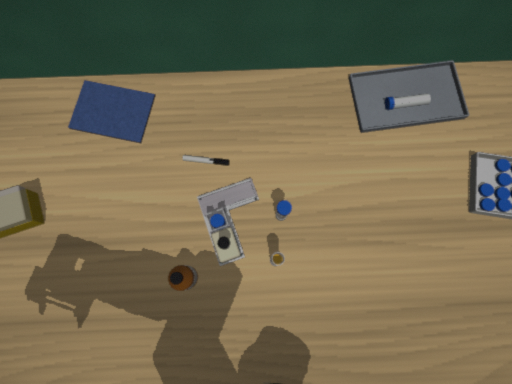

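```bash
cat > fit.py <<'E'
from h import *
from scipy.optimize import least_squares
T=pickle.load(open('top0.pkl','rb')); S=pickle.load(open('side0.pkl','rb'))
t=lambda x,y:(140+x/3.3,130+y/3.3)
s=lambda x,y:(120+x/2.5,130+y/2.5)
C=[(T,t(276,371),(63,0,113)),(T,t(193,222),(-85,-34,14)),(T,t(365,158),(-85,120,19)),(T,t(390,230),(-33,120,19)),
(T,t(255,299),(0,0,66)),
(S,s(415,262),(63,0,113)),(S,s(192,335),(-85,-34,12)),(S,s(270,184),(-85,120,21)),(S,s(340,207),(-33,120,17)),(S,s(323,282),(0,0,66)),]
def F(q,X):
    c,n=np.cos(q[2]),np.sin(q[2]); X=np.array(X)/1e3
    return np.array([q[0]+c*X[0]-n*X[1],q[1]+n*X[0]+c*X[1],X[2]])
def res(q): return np.concatenate([proj(p,F(q,X))[0]-uv for p,uv,X in C])
r=least_squares(res,[0.5,0.1,3.4],loss='soft_l1')
if __name__=='__main__':
    print(r.x); print(res(r.x).reshape(-1,2).round(1))
    for n,X in dict(plunger=(63,0,115.5),outlet=(-59,0,12),end=(-59,95,12)).items(): print(n,F(r.x,X).round(4))
    for p,n,k,o in ((T,'top',3.3,(140,130)),(S,'side',2.5,(120,130))):
        im=cv2.imread(f'pics/{n}0c.png')
        def L(pts):
            u=(proj(p,[F(r.x,X) for X in pts])-o)*k
            cv2.polylines(im,[u.round().astype(int)],True,(0,255,0),1)
        L([(-85,-34,12),(-85,120,12),(-33,120,12),(-33,34,12),(101,34,12),(101,-34,12)])
        L([(25,-27,64),(25,27,64),(101,27,64),(101,-27,64)]); L([(-23,-23,74),(-23,23,74),(23,23,74),(23,-23,74)])
        L([(63+15*np.cos(a),15*np.sin(a),115.5) for a in np.arange(0,6.3,.3)])
        cv2.imwrite(f'pics/{n}0f.png',im)
    # bystanders
    for o,z in dict(open_tube=.11,capped_tube=.11,reagent_bottle=.1).items():
        for p in (T,):
            rc=find_in(p,o) if 0 else None
E
python3 fit.py
```

```text
[0.5151242  0.12459886 3.43246261]
[[-2.   0.7]
 [-2.7  0.1]
 [-0.   0.8]
 [-1.2 -3.1]
 [-1.7 -0.2]
 [ 0.5 -0.1]
 [ 1.4 -0.7]
 [ 1.8 -3.2]
 [-1.8 -4.8]
 [ 0.1 -0.2]]
plunger [0.4548 0.1065 0.1155]
outlet [0.5716 0.1415 0.012 ]
end [0.5989 0.0505 0.012 ]
```

View pics/top0f.png

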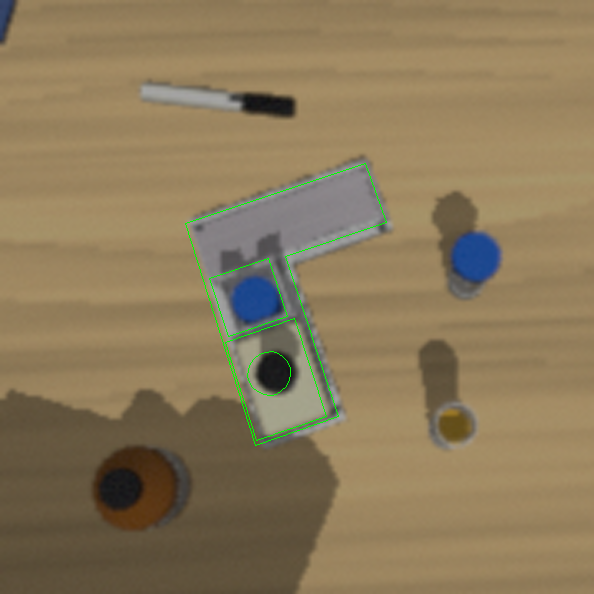

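View pics/side0f.png

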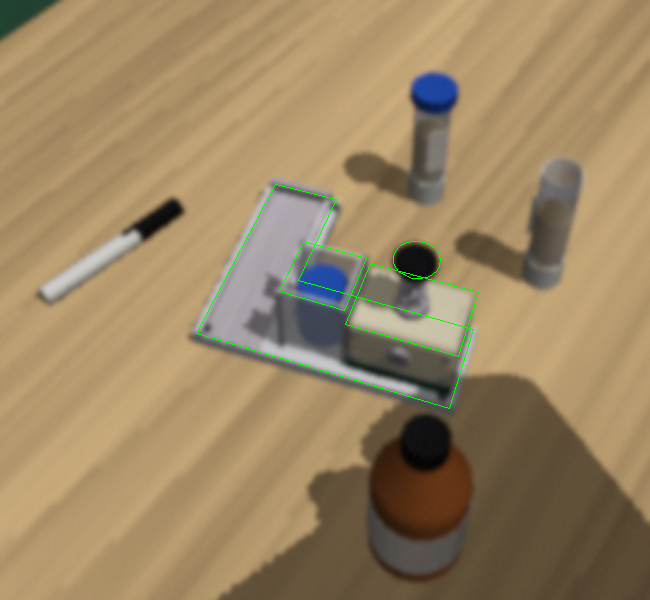

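```bash
cat > bys.py <<'E'
from fit import *
q=r.x
def inv(Xw):
    c,n=np.cos(q[2]),np.sin(q[2]); d=np.array(Xw[:2])-q[:2]; return np.array([c*d[0]+n*d[1],-n*d[0]+c*d[1]])*1e3
for o,uvT,uvS,z in (('open',t(455,424),s(560,172),.113),('capped',t(476,257),s(434,90),.115),('bottle',t(120,489),s(426,432),.122)):
    a=back(T,uvT,z);b=back(S,uvS,z); print(o,a.round(3),b.round(3),inv(a).round(0),inv(b).round(0))
print('marker',back(T,t(140,90),.01).round(3),back(T,t(295,107),.01).round(3))
E
python3 bys.py
```

```text
open [ 0.415 -0.021  0.113] [ 0.417 -0.017  0.113] [138. 111.] [134. 108.]
capped [ 0.531 -0.042  0.115] [ 0.531 -0.036  0.115] [ 33. 164.] [ 31. 158.]
bottle [0.38  0.208 0.122] [0.383 0.209 0.122] [ 105. -119.] [ 102. -119.]
marker [0.702 0.218 0.01 ] [0.682 0.09  0.01 ]
```

```bash
python3 - <<'E'
from h import *
p=capture('wrist'); print(np.array(p['mount']).round(3)); print(p['intrinsics']); 
save(p,'w0')
E
```

```text
[[ 0.001 -0.968 -0.25   0.072]
 [ 1.     0.001  0.    -0.   ]
 [-0.    -0.25   0.968 -0.178]
 [ 0.     0.     0.     1.   ]]
[[334.95430128   0.         259.6760814 ]
 [  0.         334.95430128 191.09034523]
 [  0.           0.           1.        ]]
```

{"api": "carry_out", "payload": {
  "commands": [-30,-24,-4,0,1,-40,-32,-6,0,1,-40,-32,-6,0,1,-40,-32,-6,0,1,-40,-32,-6,0,1,-40,-32,-6,0,1,-40,-32,-6,0,1,-30,-24,-6,0,1]
}}

```text
t: 1.75
position: [0.3854, 0.1915, 0.2508]
tcp_rot: [0.559, 3.091, 0.0]
force: [-0.5, -0.5, -0.0]
gripper_width: 0.0335
```

{"api": "carry_out", "payload": {
  "commands": [0,0,0,-0.13,1,0,0,0,-0.13,1,0,0,0,-0.13,1,0,0,0,-0.13,1,0,0,0,-0.13,1,-14,-33,0,0,1,-14,-33,0,0,1,-14,-33,0,0,1,0,0,0,0,1]
}}

```text
t: 2.65
position: [0.4549, 0.1087, 0.2501]
tcp_rot: [0.454, -3.108, 0.001]
force: [0.9, -0.7, 1.3]
gripper_width: 0.0003
```

```bash
python3 - <<'E'
from h import *
s=sense(); p=capture('wrist'); save(p,'w1'); p['s']=s; pickle.dump(p,open('w1.pkl','wb'))
print(s['t'],s['position'],s['tcp_rot'],s['force'],s['gripper_width'],s['q'])
E
```

```text
2.65 [0.45494845 0.1086939  0.2500801 ] [ 4.54286576e-01 -3.10833968e+00  7.13206762e-04] [ 0.89657909 -0.72641733  1.31479117] 0.00031033058217288883 [ 1.56454025e-01  8.08830240e-02  1.67671779e+00 -4.59399432e-04
  1.38422810e+00 -1.70450387e+00]
```

View pics/w1.png

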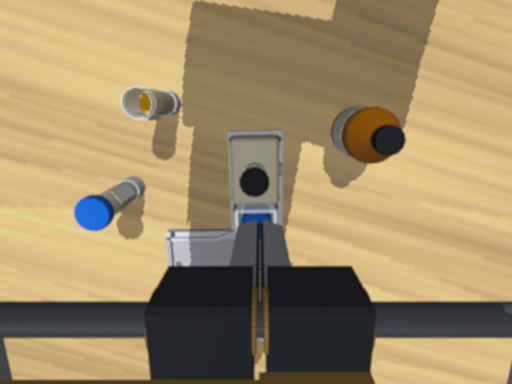

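```bash
cat >> h.py <<'E'
def wristify(p):
    s=p['s']; A=np.eye(4); A[:3,:3]=cv2.Rodrigues(np.array(s['tcp_rot'],float))[0]; A[:3,3]=s['position']
    M=np.linalg.inv(A@np.array(p['mount'],float)); q=dict(p); q['rvec']=cv2.Rodrigues(M[:3,:3])[0]; q['tvec']=M[:3,3]; return q
E
cat > fw.py <<'E'
import fit
from fit import *
W=wristify(pickle.load(open('w1.pkl','rb')))
if __name__=='__main__':
    im=cv2.imread('pics/w1.png'); 
    cv2.imwrite('pics/w1c.png',cv2.resize(im[110:270,60:420],None,fx=2.2,fy=2.2,interpolation=cv2.INTER_CUBIC))
    print(proj(W,[F(r.x,X) for X in [(63,0,115.5),(101,34,12),(101,-34,12),(-33,120,17)]]))
    b=back(W,(254.5,181.5),.113); print(b)
E
python3 fw.py
```

```text
[[257.71048192 181.77588819]
 [230.46460792 132.86036531]
 [285.78126841 132.86431325]
 [166.93864644 236.28681999]]
[0.45594954 0.10363287 0.113     ]
```

View pics/w1c.png

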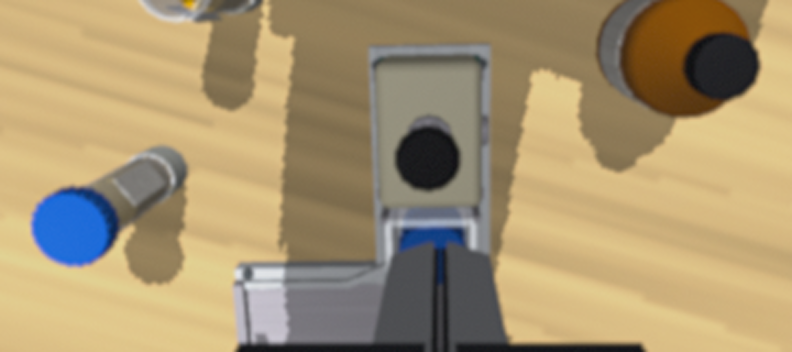

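{"api": "carry_out", "payload": {
  "commands": [0,-3,10,0,1,0,-2,25,0,1,0,0,30,0,1,0,0,30,0,1,0,0,25,0,1,0,0,10,0,1,0,0,0,0,1]
}}

```text
t: 3.4
position: [0.454, 0.1067, 0.1194]
tcp_rot: [0.46, -3.106, -0.0]
force: [0.4, 0.1, 0.4]
gripper_width: 0.0006
```

```bash
python3 - <<'E'
from h import *
s=sense(); p=capture('wrist'); save(p,'w2'); p['s']=s; pickle.dump(p,open('w2.pkl','wb'))
print(s['position'],s['force'])
p=capture('side'); cv2.imwrite('pics/s2.png',cv2.resize(p['color'][130:370,120:380,::-1],None,fx=2.5,fy=2.5))
E
```

```text
[0.45397367 0.10670773 0.11943028] [0.40384996 0.07597369 0.37990038]
```

View pics/w2.png

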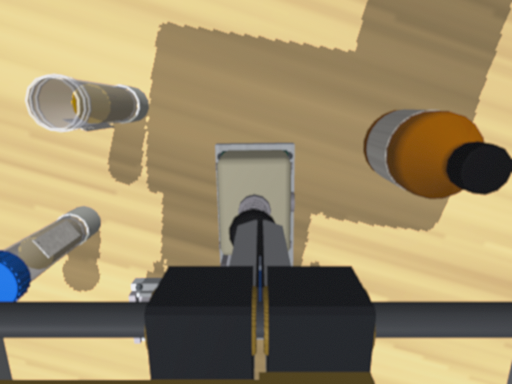

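View pics/s2.png

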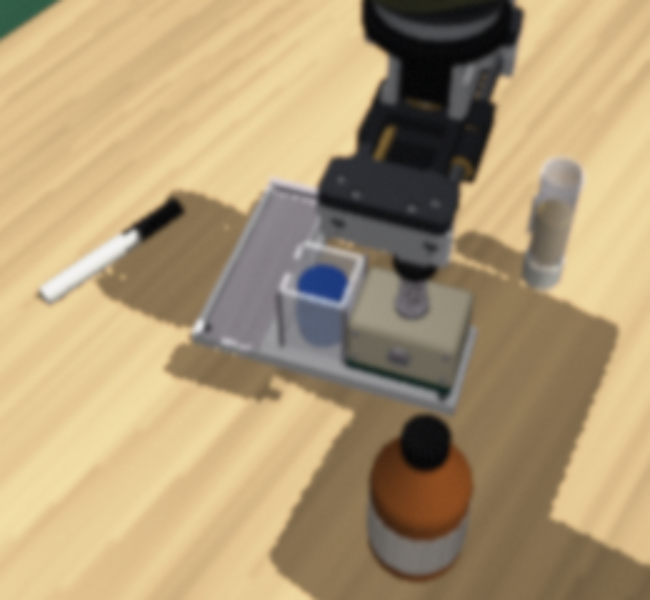

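{"api": "carry_out", "payload": {
  "commands": [0,-1,4,0,1,0,-1,4,0,1,0,0,4,0,1,0,0,4,0,1,0,0,4,0,1,0,0,4,0,1,0,0,4,0,1,0,0,4,0,1,0,0,0,0,1]
}}

```text
t: 4.4
position: [0.4559, 0.1045, 0.0883]
tcp_rot: [-0.459, 3.107, 0.0]
force: [1.4, 2.3, 4.9]
gripper_width: 0.0004
```

{"api": "carry_out", "payload": {
  "commands": [0,0,1.5,0,1,0,0,1.5,0,1,0,0,0,0,1]
}}

```text
t: 4.7
position: [0.4559, 0.1045, 0.0858]
tcp_rot: [-0.459, 3.107, 0.0]
force: [2.1, 1.9, 4.8]
gripper_width: 0.0003
```

```bash
python3 - <<'E'
from h import *
s=sense(); print(s['position'],s['force'])
p=capture('side'); cv2.imwrite('pics/s3.png',cv2.resize(p['color'][130:370,120:380,::-1],None,fx=2.5,fy=2.5))
print([(r['rect'],round(r['confidence'],2)) for r in find_in(p,'cap1')[:4]])
E
```

```text
[0.45586538 0.10449299 0.08578585] [2.06972492 1.93110252 4.8412144 ]
[([209.9, 240.7, 18.1, 20.8], 0.57), ([236.7, 233.1, 19.9, 18.5], 0.56)]
```

View pics/s3.png

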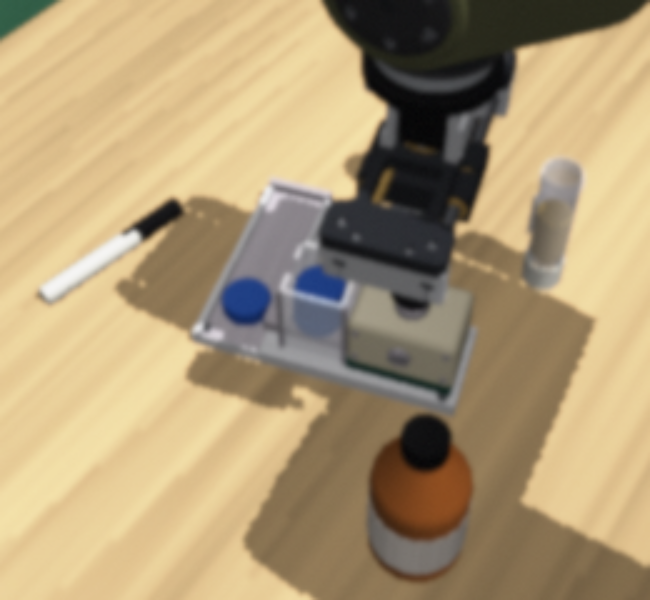

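{"api": "carry_out", "payload": {
  "commands": [0,0,0.5,0,1,0,0,0,0,1,0,0,-4,0,1,0,0,-4,0,1,0,0,-4,0,1,0,0,-4,0,1,0,0,-5,0,1,0,0,-5,0,1,0,0,-6,0,1,0,0,-8,0,1,0,0,-20,0,1,0,0,-30,0,1]
}}

```text
t: 6.0
position: [0.4546, 0.1043, 0.1749]
tcp_rot: [0.459, -3.105, 0.0]
force: [-0.1, -0.0, -0.7]
gripper_width: 0.0003
```

{"api": "carry_out", "payload": {
  "commands": [0,0,-25,0,1,15,0,-25,0,1,15,0,0,0,1,0,0,0,0,1,0,0,0,0,1]
}}

```text
t: 6.5
position: [0.4268, 0.0958, 0.2249]
tcp_rot: [0.459, -3.108, -0.0]
force: [0.4, 0.9, -0.5]
gripper_width: 0.0004
```

```bash
cat > look.py <<'E'
from fit import *
import sys
n=sys.argv[1]
s=sense(); w=capture('wrist'); w['s']=s; pickle.dump(w,open(n+'w.pkl','wb')); save(w,n+'w')
print(s['t'],s['position'].round(4),s['force'].round(1))
W=wristify(w)
sd=capture('side'); cv2.imwrite(f'pics/{n}s.png',cv2.resize(sd['color'][130:370,120:380,::-1],None,fx=2.5,fy=2.5))
tp=capture('top'); cv2.imwrite(f'pics/{n}t.png',cv2.resize(tp['color'][130:310,140:320,::-1],None,fx=3.3,fy=3.3,interpolation=cv2.INTER_CUBIC))
for nm,p,pp in (('w',w,W),('s',sd,sd),('t',tp,tp)):
    for c in masks_of(p,'cap1')[:4]:
        m=c['region']; v,u=np.nonzero(m); x=back(pp,(u.mean(),v.mean()),.024)
        print(nm,round(c['confidence'],2),np.round(c['rect'],1),x.round(4))
E
python3 look.py a
```

```text
6.5 [0.4268 0.0958 0.2249] [ 0.4  0.9 -0.5]
s 0.75 [206.2 242.3  22.   19.2] [0.5707 0.1447 0.024 ]
s 0.61 [239.5 237.8  19.5  12.3] [0.5328 0.1021 0.024 ]
t 0.59 [201.1 193.8  20.1  17.3] [0.5701 0.1377 0.024 ]
```

View pics/aw.png

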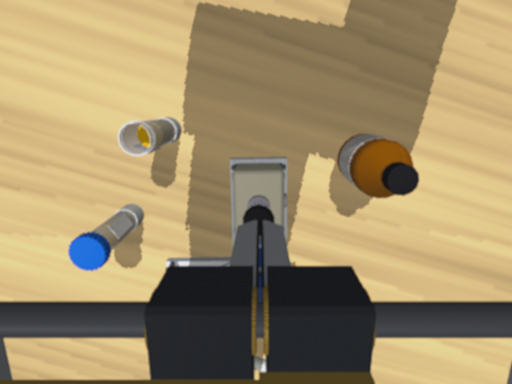

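View pics/as.png

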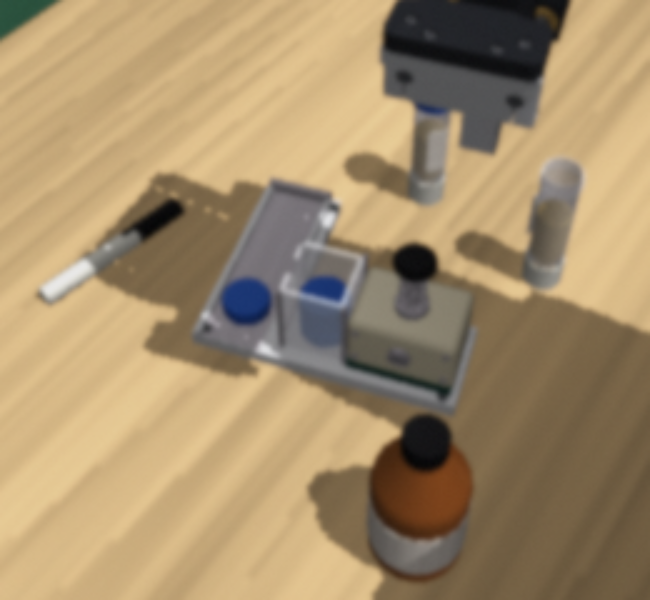

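View pics/at.png

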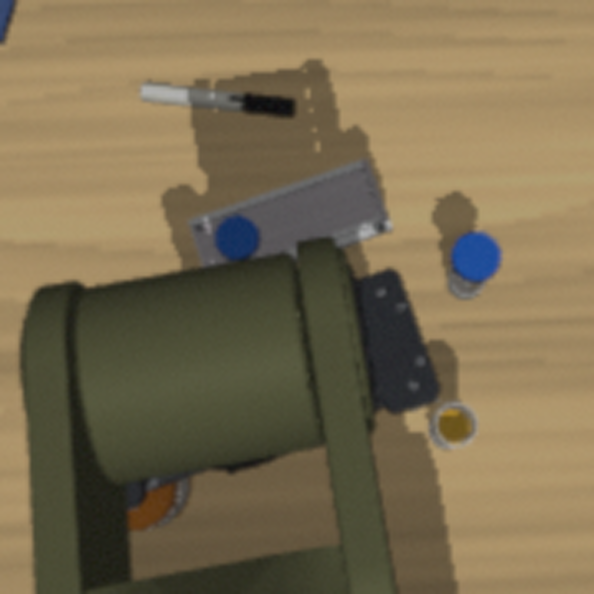

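{"api": "carry_out", "payload": {
  "commands": [-25,8,0,0,1,-38,12,0,0,1,-38,12,0,0,1,-38,12,15,0,1,-13,5,40,0,1,0,0,40,0,1,0,0,40,0,1,0,0,10,0,1,0,0,0,0,1]
}}

```text
t: 7.7
position: [0.5577, 0.1865, 0.079]
tcp_rot: [0.459, -3.106, 0.0]
force: [-0.7, -0.9, 0.9]
gripper_width: 0.0003
```

```bash
python3 look.py b
```

```text
7.7 [0.5577 0.1865 0.079 ] [-0.7 -0.9  0.9]
w 0.76 [170.3 181.2  48.5  47.6] [0.5712 0.1404 0.024 ]
w 0.73 [149.7  98.6  59.   58.7] [0.519  0.1165 0.024 ]
s 0.64 [210.1 241.4  19.7  19.7] [0.5692 0.1447 0.024 ]
t 0.62 [201.8 197.3  18.1  12.1] [0.5696 0.1381 0.024 ]
t 0.48 [211.6 213.   12.1  10.5] [0.519 0.123 0.024]
```

View pics/bw.png

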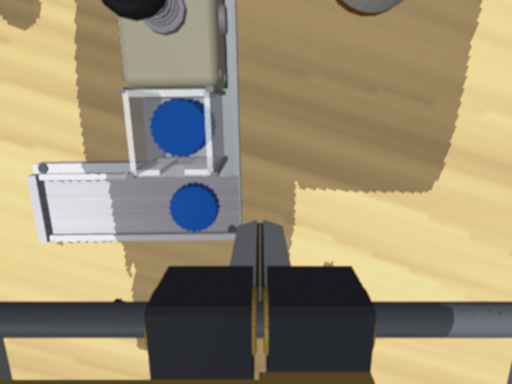

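View pics/bs.png

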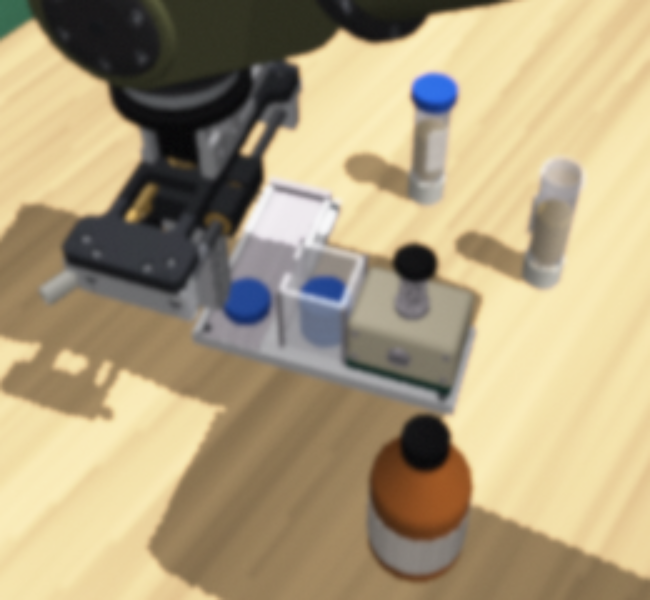

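```bash
python3 - <<'E'
import cv2
im=cv2.imread('pics/bw.png'); cv2.imwrite('pics/bwc.png',cv2.resize(im[150:255,20:275],None,fx=3,fy=3,interpolation=cv2.INTER_CUBIC))
E
```

```text
(no output)
```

View pics/bwc.png

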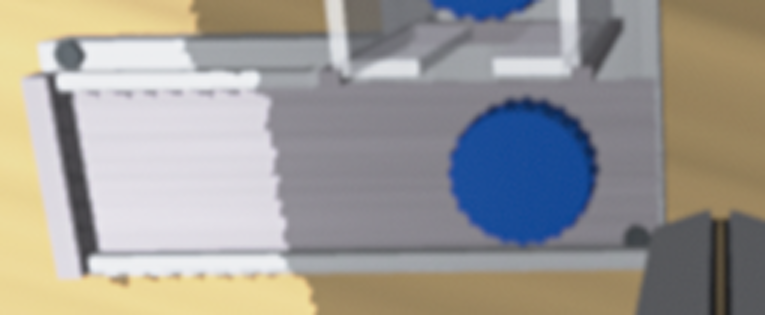

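```bash
python3 - <<'E'
from h import *
w=wristify(pickle.load(open('bw.pkl','rb')))
f=lambda a,b,z=.012: back(w,(20+a/3,150+b/3),z)
C=[(f(97,250),(-81,113.5)),(f(75,95),(-37,113.5)),(f(640,247),(-81,-29)),(f(657,80,.012),(None,-34)),(f(662,250,.012),(None,-34))]
for x,y in C: print(x.round(4),y)
a=f(97,250); b=f(640,247); d=(a-b)[:2]; print('lane dir',d/np.hypot(*d), np.hypot(*d),'vs', -0.957)
e=f(75,95)-f(97,250); print(np.hypot(*e[:2]))
ey=d/np.hypot(*d); ex=np.array([ey[1],-ey[0]])
mid=(f(75,95)+f(97,250))[:2]/2
end=mid-ey*.0185; print('lane_end',end,'cap rel end', [ (np.array([.5712,.1404])-end)@ex, (np.array([.5712,.1404])-end)@ey])
print('tcp rel end',[(np.array([.5577,.1865])-end)@ex,(np.array([.5577,.1865])-end)@ey])
R=cv2.Rodrigues(np.array(pickle.load(open('bw.pkl','rb'))['s']['tcp_rot']))[0]; print(R.round(4),ex,ey)
E
```

```text
[0.6285 0.0384 0.012 ] (-81, 113.5)
[0.5886 0.0272 0.012 ] (-37, 113.5)
[0.5868 0.1736 0.012 ] (-81, -29)
[0.5428 0.1657 0.012 ] (None, -34)
[0.5859 0.1794 0.012 ] (None, -34)
lane dir [ 0.29502802 -0.9554886 ] 0.14154592997997484 vs -0.957
0.04141249180612514
lane_end [0.60312671 0.05047843] cap rel end [np.float64(0.003976224176374613), np.float64(-0.09533830860169358)]
tcp rel end [np.float64(0.0032745283503644376), np.float64(-0.1433692113932065)]
[[-9.573e-01 -2.890e-01 -2.300e-03]
 [-2.890e-01  9.573e-01 -6.000e-04]
 [ 2.400e-03  1.000e-04 -1.000e+00]] [-0.9554886  -0.29502802] [ 0.29502802 -0.9554886 ]
```

{"api": "carry_out", "payload": {
  "commands": [0,0,15,0,1,0,0,20,0,1,0,0,17,0,1,0,0,10,0,1,0,0,0,0,1,0,-5,0,0,1,0,-5,0,0,1,0,-4,0,0,1,0,-4,0,0,1,0,-4,0,0,1,0,-4,0,0,1]
}}

```text
t: 9.1
position: [0.5657, 0.1613, 0.018]
tcp_rot: [-0.459, 3.108, 0.0]
force: [-0.1, 1.0, 0.6]
gripper_width: 0.0009
```

```bash
python3 look.py c
```

```text
9.1 [0.5657 0.1613 0.018 ] [-0.1  1.   0.6]
w 0.95 [176.8 201.8  63.2  64.2] [0.5718 0.1335 0.024 ]
w 0.67 [165.3  95.   82.9  80.1] [0.5186 0.1186 0.024 ]
w 0.47 [232.5  98.5  17.2  26.6] [0.5027 0.1324 0.024 ]
s 0.71 [220.  239.    9.6  20.6] [0.5658 0.1334 0.024 ]
s 0.48 [237.6 237.7  22.2  15.4] [0.5311 0.102  0.024 ]
s 0.2 [283.9 155.2  17.6  58.4] [ 0.5528 -0.0737  0.024 ]
```

View pics/cw.png

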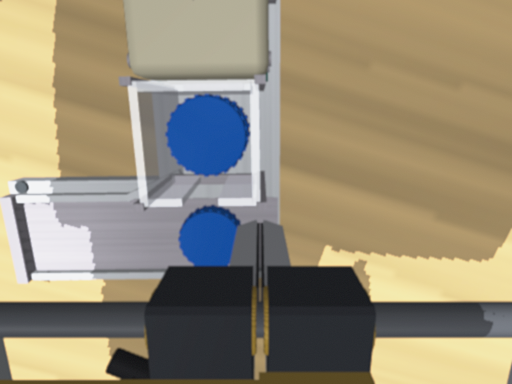

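View pics/cs.png

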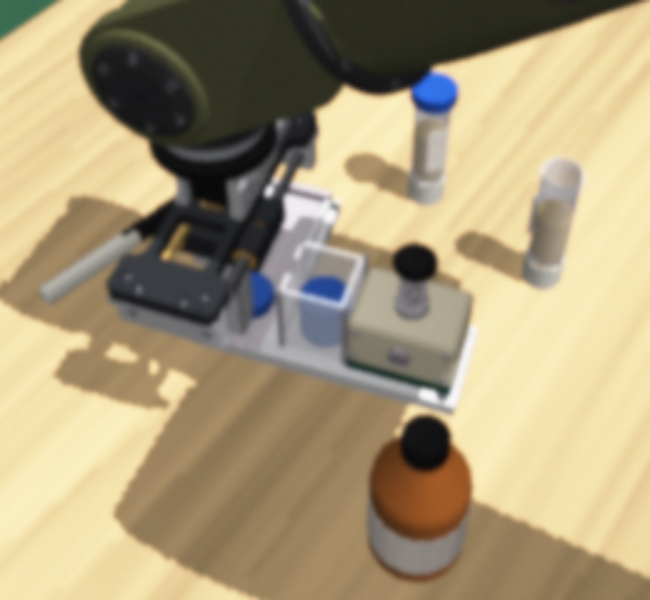

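{"api": "carry_out", "payload": {
  "commands": [-0.2,-6,0,0,1,-0.2,-6,0,0,1,-0.2,-6,0,0,1,-0.2,-6,0,0,1,-0.2,-6,0,0,1,-0.2,-6,0,0,1,-0.2,-6,0,0,1,-0.2,-6,0,0,1,-0.2,-6,0,0,1,-0.2,-6,0,0,1,0,-4,0,0,1]
}}

```text
t: 10.5
position: [0.5861, 0.1004, 0.0178]
tcp_rot: [-0.459, 3.108, -0.0]
force: [-0.0, 0.4, -0.1]
gripper_width: 0.0003
```

```bash
python3 look.py d
```

```text
10.5 [0.5861 0.1004 0.0178] [-0.   0.4 -0.1]
w 0.9 [176.7 205.3  61.7  61.1] [0.5919 0.0722 0.024 ]
w 0.81 [317.1  88.3  79.5  83. ] [0.5151 0.1285 0.024 ]
w 0.43 [319.4  90.4  21.5  16.7] [0.5047 0.1096 0.024 ]
s 0.61 [239.6 239.5  21.7  10.5] [0.5312 0.1016 0.024 ]
s 0.45 [232.7 215.4   8.8  13.9] [0.5842 0.0727 0.024 ]
t 0.54 [252.1 188.9   5.6  11.3] [0.5856 0.0271 0.024 ]
```

View pics/dw.png

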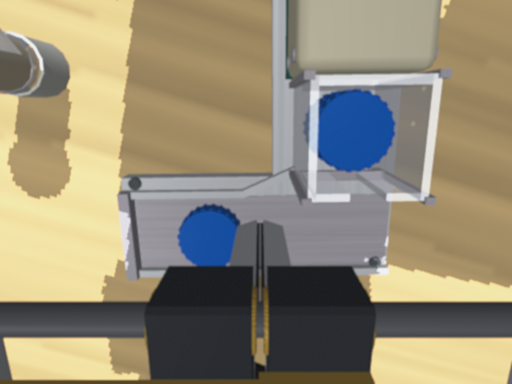

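View pics/ds.png

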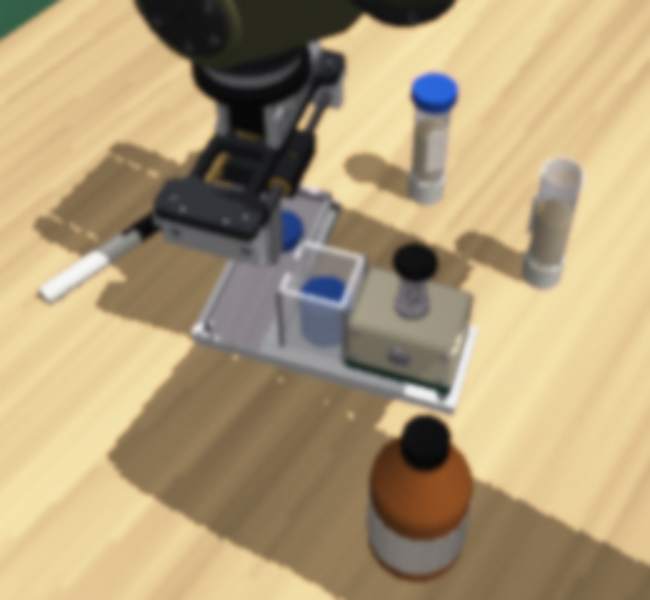

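{"api": "carry_out", "payload": {
  "commands": [0,-4,0,0,1,0,-5,0,0,1,0,-5,0,0,1,0,-3,0,0,1,0,-1.5,0,0,1,0,0,0,0,1]
}}

```text
t: 11.4
position: [0.5914, 0.083, 0.0179]
tcp_rot: [-0.458, 3.108, -0.0]
force: [0.9, -1.1, -0.3]
gripper_width: 0.0006
```

```bash
python3 look.py e;  python3 - <<'E'
import cv2
im=cv2.imread('pics/ew.png'); cv2.imwrite('pics/ewc.png',cv2.resize(im[150:290,120:320],None,fx=4,fy=4,interpolation=cv2.INTER_CUBIC))
E
```

```text
11.4 [0.5914 0.083  0.0179] [ 0.9 -1.1 -0.3]
w 0.97 [177.9 204.4  61.   63.3] [0.5972 0.0546 0.024 ]
w 0.74 [364.9  88.5  71.3  83.1] [0.5138 0.1332 0.024 ]
s 0.53 [239.4 240.3  18.3  10. ] [0.5323 0.1025 0.024 ]
s 0.46 [236.4 207.4   8.8  16.6] [0.5901 0.056  0.024 ]
```

View pics/ewc.png

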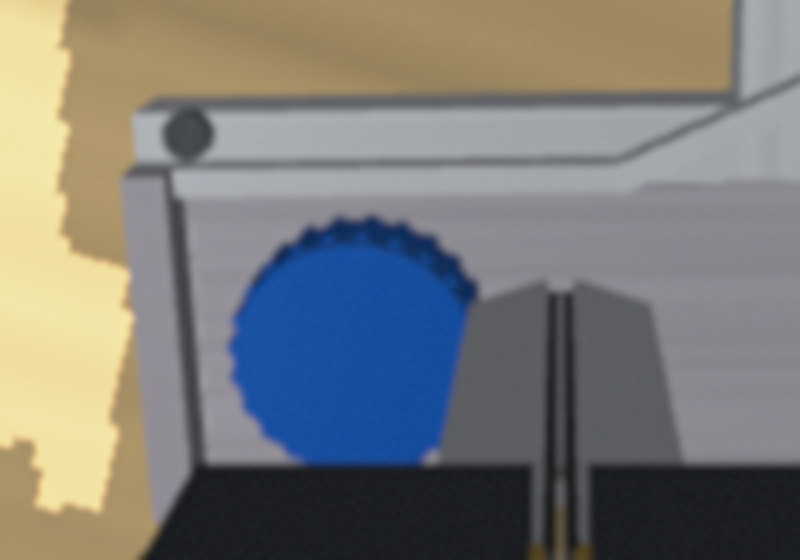

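{"api": "carry_out", "payload": {
  "commands": [0,-1,0,0,1,0,-1,0,0,1,0,-1,0,0,1,0,-1,0,0,1,0,0,0,0,1]
}}

```text
t: 12.2
position: [0.5925, 0.0793, 0.0179]
tcp_rot: [-0.459, 3.108, -0.0]
force: [0.8, -0.2, 0.4]
gripper_width: 0.0004
```

{"api": "carry_out", "payload": {
  "commands": [0,-0.7,0,0,1,0,0,0,0,1]
}}

```text
t: 12.4
position: [0.5927, 0.0787, 0.0178]
tcp_rot: [-0.459, 3.108, -0.0]
force: [0.1, -0.5, -0.0]
gripper_width: 0.0004
```

```bash
python3 look.py f;  python3 - <<'E'
import cv2
im=cv2.imread('pics/fw.png'); cv2.imwrite('pics/fwc.png',cv2.resize(im[150:290,120:320],None,fx=4,fy=4,interpolation=cv2.INTER_CUBIC))
E
```

```text
12.4 [0.5927 0.0787 0.0178] [ 0.1 -0.5 -0. ]
w 0.83 [177.7 203.   61.7  63.2] [0.5984 0.0506 0.024 ]
w 0.76 [375.5  88.   71.   80.6] [0.5133 0.1343 0.024 ]
```

View pics/fwc.png

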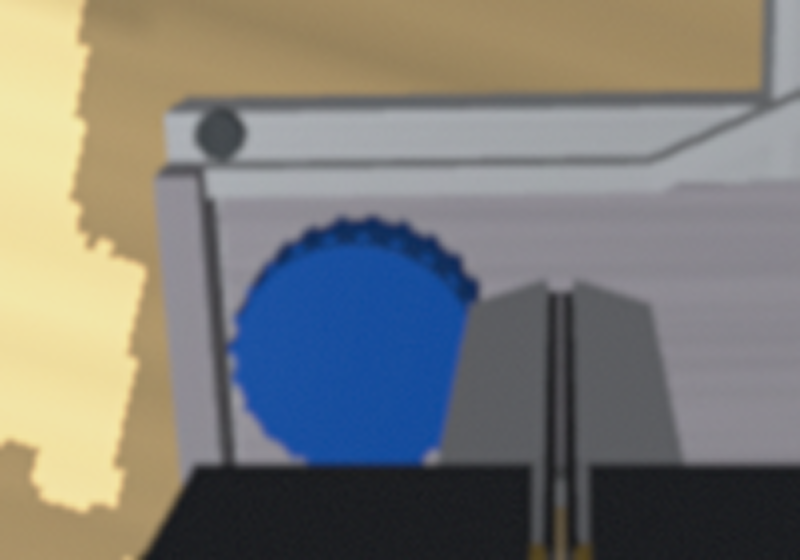

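{"api": "carry_out", "payload": {
  "commands": [0,-0.6,0,0,1,0,-0.6,0,0,1,0,0,0,0,1]
}}

```text
t: 13.0
position: [0.593, 0.0775, 0.0179]
tcp_rot: [0.459, -3.108, 0.0]
force: [-0.0, 0.1, -0.3]
gripper_width: 0.0
```

{"api": "carry_out", "payload": {
  "commands": [0,-0.6,0,0,1,0,0,0,0,1]
}}

```text
t: 13.2
position: [0.5932, 0.077, 0.0178]
tcp_rot: [0.459, -3.108, -0.0]
force: [-0.3, -1.1, 0.5]
gripper_width: 0.0004
```

```bash
python3 look.py g;  python3 - <<'E'
import cv2
im=cv2.imread('pics/gw.png'); cv2.imwrite('pics/gwc.png',cv2.resize(im[150:290,120:320],None,fx=4,fy=4,interpolation=cv2.INTER_CUBIC))
E
```

```text
13.2 [0.5932 0.077  0.0178] [-0.3 -1.1  0.5]
w 0.96 [174.8 203.   64.9  64.7] [0.5989 0.0488 0.024 ]
w 0.74 [382.4  90.7  69.8  80.6] [0.5133 0.1348 0.024 ]
s 0.71 [241.3 237.4  17.9  11.9] [0.5316 0.1016 0.024 ]
s 0.65 [239.1 207.7   8.3  13.6] [0.5902 0.0503 0.024 ]
```

View pics/gwc.png

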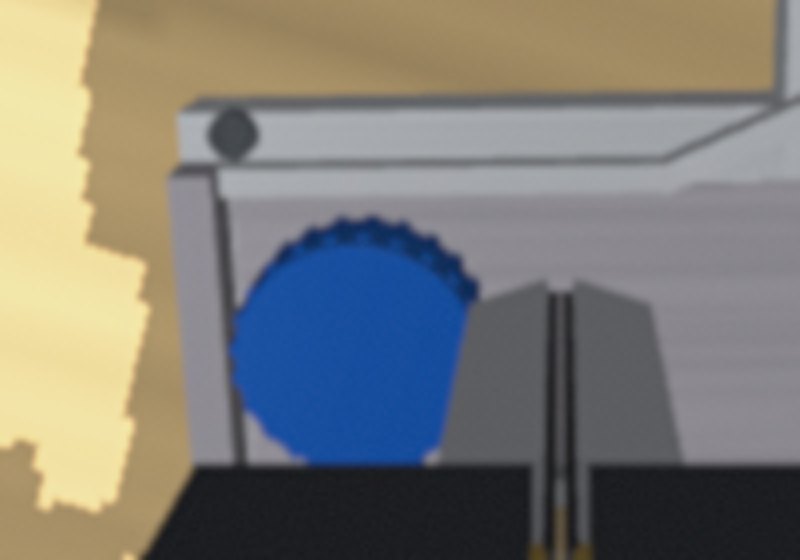

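{"api": "carry_out", "payload": {
  "commands": [0,-0.6,0,0,1,0,0,0,0,1]
}}

```text
t: 13.7
position: [0.5934, 0.0764, 0.0179]
tcp_rot: [-0.459, 3.108, 0.0]
force: [-0.3, -0.2, -0.7]
gripper_width: 0.0002
```

{"api": "carry_out", "payload": {
  "commands": [0,-0.5,0,0,1,0,0,0,0,1]
}}

```text
t: 13.9
position: [0.5935, 0.0759, 0.0179]
tcp_rot: [0.459, -3.108, -0.0]
force: [-0.4, -0.2, 0.1]
gripper_width: 0.0006
```

{"api": "carry_out", "payload": {
  "commands": [0,-0.5,0,0,1,0,0,0,0,1]
}}

```text
t: 14.1
position: [0.5937, 0.0755, 0.0179]
tcp_rot: [-0.459, 3.108, 0.0]
force: [-0.3, 0.6, 0.8]
gripper_width: 0.0006
```

```bash
python3 look.py i;  python3 - <<'E'
import cv2
im=cv2.imread('pics/iw.png'); cv2.imwrite('pics/iwc.png',cv2.resize(im[150:290,120:320],None,fx=4,fy=4,interpolation=cv2.INTER_CUBIC))
E
```

```text
14.1 [0.5937 0.0755 0.0179] [-0.3  0.6  0.8]
w 0.98 [386.7  87.3  71.2  83.6] [0.5133 0.1352 0.024 ]
w 0.76 [179.2 205.4  58.8  59.7] [0.5995 0.0477 0.024 ]
s 0.56 [240.8 236.3  16.7  13.3] [0.5319 0.1018 0.024 ]
t 0.26 [275.6 201.3  15.5  21.8] [ 0.5431 -0.0475  0.024 ]
```

View pics/iwc.png

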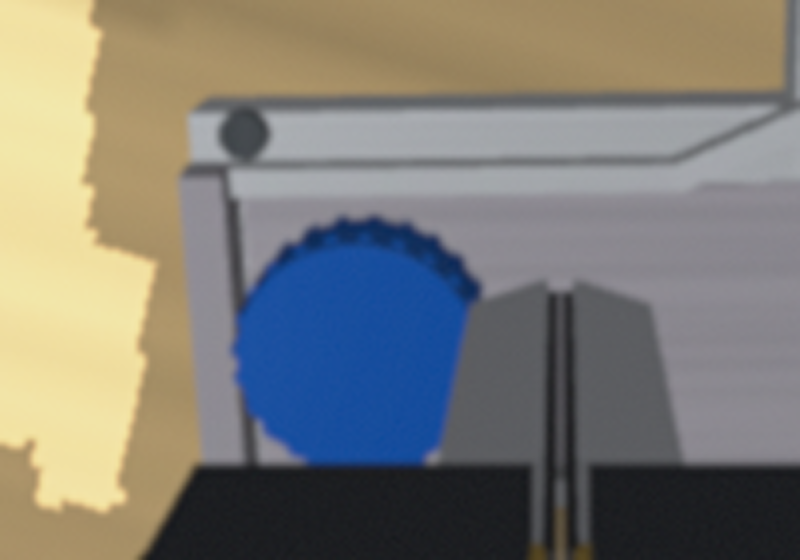

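{"api": "carry_out", "payload": {
  "commands": [0,-0.5,0,0,1,0,0,0,0,1]
}}

```text
t: 14.6
position: [0.5938, 0.0751, 0.0179]
tcp_rot: [-0.459, 3.108, 0.0]
force: [-1.0, 1.8, 0.9]
gripper_width: 0.0004
```

{"api": "carry_out", "payload": {
  "commands": [0,-0.4,0,0,1,0,0,0,0,1]
}}

```text
t: 14.8
position: [0.5939, 0.0749, 0.0179]
tcp_rot: [0.459, -3.108, -0.0]
force: [-0.1, 3.2, 0.5]
gripper_width: 0.0007
```

{"api": "carry_out", "payload": {
  "commands": [0,1,0,0,1,0,3,0,0,1,0,8,0,0,1,0,8,0,0,1,0,0,-20,0,1,0,0,-30,0,1,0,0,-20,0,1,0,0,0,0,1]
}}

```text
t: 15.6
position: [0.5893, 0.0946, 0.0906]
tcp_rot: [-0.459, 3.103, -0.0]
force: [-0.1, -0.3, 0.2]
gripper_width: 0.0003
```

```bash
python3 look.py j;  python3 - <<'E'
import cv2
im=cv2.imread('pics/jw.png'); cv2.imwrite('pics/jwc.png',cv2.resize(im,None,fx=1.5,fy=1.5,interpolation=cv2.INTER_CUBIC))
E
```

```text
15.6 [0.5893 0.0946 0.0906] [-0.1 -0.3  0.2]
w 0.81 [172.4 174.   49.   51.9] [0.6001 0.0491 0.024 ]
w 0.57 [308.6  91.8  54.1  53.7] [0.5153 0.1269 0.024 ]
s 0.66 [229.9 203.3  15.6  16.5] [0.5997 0.0532 0.024 ]
s 0.49 [239.3 241.   19.1  11.8] [0.5312 0.1019 0.024 ]
```

View pics/jwc.png

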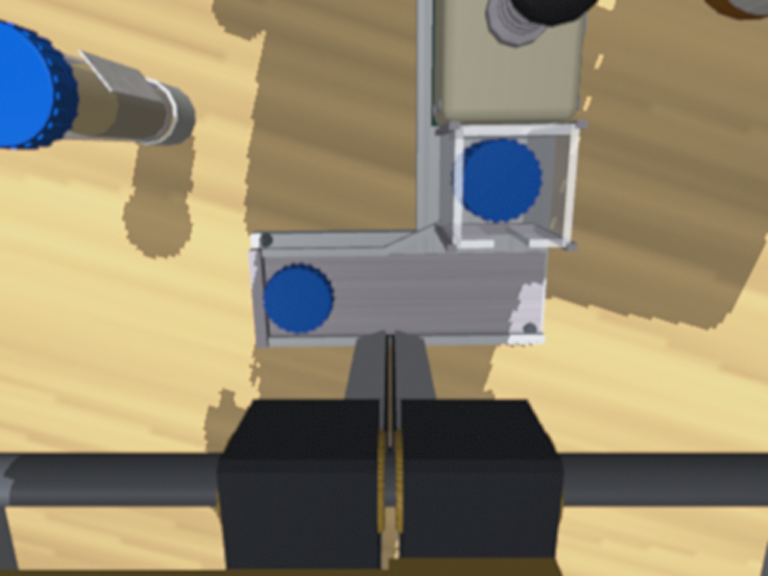

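View pics/js.png

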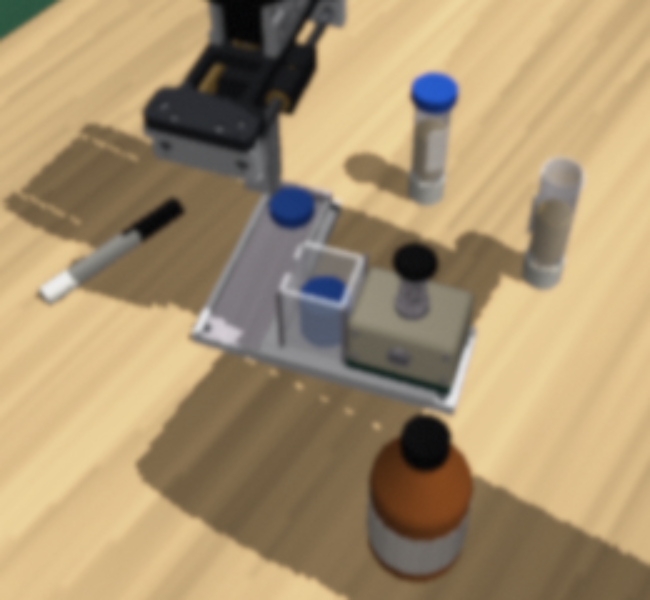

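```bash
python3 -c "
from cell import sign_off; print(sign_off())"
```

```text
the job is handed in; nothing more can be done
None
```

I pressed the plunger once, about 29.7 mm down, and let it spring back up. I then pushed the one cap that came out along the lane to the end stop with the closed fingertips. I handed the job in at about 15.7 s; the hand-in gives no verdict.

**Last checks:**
- **Cap at the stop:** The cap lies flat. In the final wrist picture its edge meets the stop face. The push force rose to about 3 N at the end of the push, then I backed the finger off and lifted away. Measured position is (0.600, 0.049) m against my estimate of (0.603, 0.050) m for the end point.
- **Feeder:** The side picture shows the plunger up and the remaining caps in the magazine, with no second cap in the lane.
- **Bystanders:** The tubes, bottle and pen looked unmoved in the side pictures.

**Where checks disagreed:** The side camera read y about 4–7 mm larger than the top and wrist cameras. I went by the wrist camera and the contact force instead. In the final look the detector did not report the cap in the top picture, so that last top view confirmed nothing.

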